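Check a probe thermometer and take a reading through a tub's neck

TASK

Take the blue probe thermometer out of its stand and check it: push its stem right down the well of the check block and keep it there for about a second. Then draw it out and lower it upright through the middle of the open green neck in the orange tub's lid, never touching the tub with it, until the red ring on the stem is level with the rim of the neck. Hold it there, still and centred, for two seconds and finish while still holding it; leave the sealed tub, the loose cap, the jar and the spoon where they are.

Things in the scene. Friction and masses are not known exactly. Their poses are not given: they have to be found in the camera images.
- probe: Probe thermometer, about 0.11 kg, upright and loose in the stand. Blue handle 22 mm (its x) by 30 mm (its y) by 70 mm high, display on its +x face; grip it across the 22 mm. Below it a round steel stem 7 mm thick, 120 mm long, the last 8 mm a cone. Origin: on the axis where the stem meets the handle's flat underside; z up along the axis (handle z 0 to 70 mm, stem 0 to -120 mm).
- probe_tip (a point): The point of the stem, on the probe's axis, 120 mm below the handle's underside.
- probe_mark (a point): Centre of the red ring (3 mm high) around the stem, on the probe's axis, 70 mm above the tip and 50 mm below the handle.
- probe_grip (a point): Middle of the handle, on the probe's axis, 35 mm above its underside.
- stand: Stand of the probe, fixed: black base 110 x 90 mm, white post, white top plate 80 x 60 mm whose top is 135 mm above the counter. The probe's handle rests on the plate, its stem hangs in a 15 mm hole inside a clear sleeve; nothing holds it down. Origin: on the counter straight below the hole's centre; the post stands at -x; z up.
- check_block: Check block (dry reference block for thermometers), fixed: grey box 130 mm (x) by 90 mm (y) by 90 mm high with a black panel and display on top at its -x half and a brass ring around the well at its +x half. Origin: centre of its underside, on the counter; z up.
- well (a point): Centre of the well's mouth in the check block's top face, 90 mm above the counter, 35 mm to the block's +x from its centre. Round vertical hole 11 mm in diameter and 75 mm deep with a flat floor (so the ring on a fully inserted stem stands 5 mm below the mouth).
- tub: Open fermenting tub, round, heavy and fixed: orange, white lid 140 mm across with its top 106 mm above the counter, in its centre an upright green neck without a cap, 34 mm outside (39 mm at its foot), rim 128 mm above the counter. Hollow, inner floor 4 mm above the counter. Origin: centre of its underside; z up.
- port (a point): Centre of the open mouth at the rim of the orange tub's neck, 128 mm above the counter. The bore of the neck is 24 mm in diameter, vertical, 28 mm long; below it the tub is wide open. Axes as the tub's.
- sealed_tub: Bystander: a loose tub of the same shape in purple, 1.6 kg, its neck closed with a black screw cap, 130 mm high in all. Origin: centre of its underside.
- neck_cap: Bystander: loose black screw cap, 41 mm across and 16 mm high, lying on the counter. Origin: centre of its underside.
- jar: Bystander: green glass jar with a yellow lid, 76 mm across, 110 mm high. Origin: centre of its underside.
- spoon: Bystander: steel serving spoon 200 mm long lying on the counter, handle to its -x. Origin: under its middle.
There are look-alikes about, which are no part of the job. There is more than one size of the probe; the job needs the middle-sized.

How it is judged:
By the outcome, as a careful person would: the job done as asked, in the order asked, and still so for the second after the job is handed in, while the arm keeps its last pose, push and grip.
It also fails if it takes over 61 s, if anything falls off the work surface, if the arm or the gripper's body presses on something with over 40 N, if the wrist force passes 120 N, or if a joint passes its speed limit or range.

ROBOT

A 7-joint arm with a two-finger parallel gripper is mounted at the origin on the work surface. World frame = base frame: x ahead of the robot, y to its left, z up, the work surface at z = 0. Lengths are in m, angles in rad, forces in N, time in s.
With the tool pointing down it reaches from about 0.425 to 0.925 m from the base axis. Payload 6.8 kg.
Tool frame: the origin (TCP) lies midway between the tips of the shut fingers; the grasp point (between the pads) lies 19 mm behind it; y points along the fingers, z is the direction in which the jaws open and shut, and the axes are right-handed (so a half turn about y gives the same grasp; the last joint's range is limited). The gripper opens to 85 mm and grips with 20 to 120 N. Pads are 22 mm wide; open, the fingers measure 114 mm over their backs; the gripper's body (76 mm by 85 mm) begins 54 mm behind the grasp point. The pads swing forward as they close: fully open they stand 13 mm farther back than shut.
Start: joints at [-1.408, 0.477, 0.022, 1.555, -0.011, 1.109, -0.083], TCP at [0.181, 0.65, 0.203] pointing down, gripper open.
Joint ranges: [-2.96, 2.96], [-0.34, 2.1], [-1.41, 1.46], [0.24, 2.44], [-1.37, 4.51], [0.17, 1.92], [-2.96, 2.96]. Speed limits (rad/s): [2.39, 2.39, 3.14, 3.14, 3.14, 3.14, 3.14].

INTERFACE

Orientations are given as a unit quaternion [w, x, y, z].
In Python, from station import bot gives the robot as it stands. The module is installed in compiled form; this text tells all that it offers.
- The arm moves only by the shell command python3 -m crank 'ROWS' [FORCE]. ROWS is JSON, a list of rows, each an object with "linear": the shift along the tool's x, y, z in m, a list of three; "dr": the turn, a rotation vector about the tool's x, y, z in degrees, a list of three; "hand": the gripper command: -1 is shut, 1 is fully open, values between are in proportion. A call has 1 to 10 rows; each row is the pose to reach, as a shift and turn from the pose commanded when the call began, along the tool's axes at that moment; what a row does not reach only later rows make up. A row lasts 1/12 s, in which the tool goes at most 41.7 mm and 7.16 degrees, less where a joint would pass 70% of its speed; a pose out of reach is approached as far as the arm can. A call with a gripper value outside its range is refused whole. The fingers move at their own pace and stop on an object; FORCE is the grip in N (left out, the last holds). Time passes only in rows, so rows that repeat a pose let the fingers close. It gives the time, the measured TCP pose, the force and the opening at its end, in the units of the state.
- bot.get_obs(): the state, without advancing time (a new reading comes with each control period).
- bot.read_camera(name): name is "scene" or "top" or "wrist"; returns the picture (420x560x3 uint8, blue, green, red); there is no depth.
- bot.camera_params(name): a dict with "K" (3x3 intrinsics, pixels), "R" (3x3) and "t" (3): a world point X has camera coordinates R X + t; the wrist camera has in their place "hand_eye" (4x4, takes a point from camera to tool coordinates, whose origin is the TCP and whose axes are the tool frame's). Camera axes: x right, y down, z forward; pixel columns grow to the right and rows downward; lengths in m; the calibration is good to about 2 mm. The wrist camera is an equidistant fisheye: a pixel r from the principal point sees the ray r / f radians off the axis. A picture is of the moment at which its call begins: read the wrist's pose just before it. camera_params takes no time and is no camera call.
- bot.hand_in(): hands the job in, once; it reports no verdict.
Trained networks look in the newest picture that a camera, given by its name, has taken for a name from the list of things; names that differ only in an ending like _2 or _b are one class to them, and where a whole thing is asked for, a point or a joint stands for the part that bears it (a point fixed in the world has none). Each returns a list of dicts, best first, with "score" (0 to 1); they miss things now and then, are a little off and sometimes report something else, mostly with a low value. They report only what shows in the picture. A call takes as long as a camera call. They do not tell look-alikes from the thing itself.
- bot.search_frame(camera, target): "extent" ([left, top, right, bottom] in pixels, round what is visible of it).
- bot.cut_out(camera, target): "pixels" (420x560 bool, what is visible of it) and "extent" ([left, top, right, bottom] in pixels, round what is visible of it).
- bot.place_of(camera, target): "xy" ([column, row] in pixels: a listed point, or the origin of a listed thing).
The state is a dict: "t": time; "q": joint angles; "joint_vel": joint speeds; "joint_torque": joint torques, N m; "eef_pos": TCP position; "tool_rot": TCP orientation; "contact_force": force on the tool from outside, world axes, zero at the start; "torque": the same for the moment, N m; "gripper_width": opening from 0.0 (shut) to 1.0 (fully open).
Only numpy, scipy, OpenCV 4.12 (cv2) and the standard library are available. Lean on these libraries where they do the work, as an engineer would, in place of code of your own. Each camera call takes 0.05 s, during which the arm holds its last target. There are 200 camera calls.

## Working session

There is one attempt and no reset: what is moved stays moved. The work goes in short steps, Python scripts to look and compute and a shell command to move; the robot and the scene stay as the last step left them, time stands still between calls to the robot, and variables do not carry over. Pictures are saved under pics/ and viewed, about 8 in all and at most 12, crops included, and the job is handed in when it is done.

```bash
mkdir -p pics; python3 - <<'E'
from station import bot
import cv2,numpy as np
o=bot.get_obs();print({k:np.round(v,3).tolist() for k,v in o.items()})
for c in ["scene","top"]:
    im=bot.read_camera(c);cv2.imwrite(f"pics/{c}0.png",im)
    p=bot.camera_params(c);print(c,{k:np.round(v,4).tolist() for k,v in p.items()})
    for n in ["probe","stand","check_block","well","tub","port","probe_grip"]:
        r=bot.place_of(c,n);print(n,[(np.round(d["xy"]).tolist(),round(d["score"],2)) for d in r][:5])
print(np.round(bot.camera_params("wrist")["hand_eye"],4).tolist(),bot.camera_params("wrist")["K"])
E
```

```text
{'t': 0.0, 'q': [-1.408, 0.478, 0.022, 1.556, -0.012, 1.109, -0.083], 'joint_vel': [0.0, 0.0, -0.001, 0.001, -0.0, 0.0, -0.001], 'joint_torque': [0.001, -59.645, 1.608, -28.12, 0.013, 0.01, 0.0], 'eef_pos': [0.18, 0.65, 0.202], 'tool_rot': [-0.7, 0.701, -0.095, 0.095], 'contact_force': [-0.929, -0.274, 0.749], 'torque': [0.013, 0.013, -0.025], 'gripper_width': 1.0}
scene {'K': [[387.1993, 0.0, 278.8629], [0.0, 387.1993, 209.728], [0.0, 0.0, 1.0]], 'R': [[0.0421, 0.9991, -0.0101], [0.8812, -0.0419, -0.4708], [-0.4708, 0.011, -0.8822]], 't': [-0.0884, -0.434, 1.1709]}
probe [([359.0, 116.0], 0.92), ([399.0, 168.0], 0.76), ([435.0, 162.0], 0.56)]
stand [([383.0, 199.0], 0.92)]
check_block [([279.0, 229.0], 0.63)]
well [([276.0, 233.0], 0.95)]
tub [([136.0, 197.0], 0.59)]
port [([111.0, 172.0], 0.83), ([430.0, 279.0], 0.31)]
probe_grip [([437.0, 154.0], 0.86), ([361.0, 96.0], 0.77), ([110.0, 170.0], 0.73), ([399.0, 167.0], 0.71), ([400.0, 159.0], 0.7)]
top {'K': [[468.5333, 0.0, 277.7132], [0.0, 468.5333, 208.7817], [0.0, 0.0, 1.0]], 'R': [[0.0283, -0.9995, 0.0171], [-0.9975, -0.0293, -0.064], [0.0645, -0.0152, -0.9978]], 't': [0.033, 0.5619, 1.0589]}
probe [([143.0, 245.0], 0.8), ([168.0, 307.0], 0.66), ([97.0, 272.0], 0.64)]
stand [([152.0, 239.0], 0.95)]
check_block [([272.0, 209.0], 0.84)]
well [([270.0, 194.0], 0.66), ([140.0, 242.0], 0.44)]
tub [([421.0, 261.0], 0.7)]
port [([440.0, 265.0], 0.97), ([333.0, 234.0], 0.72)]
probe_grip [([90.0, 275.0], 0.79), ([163.0, 312.0], 0.69), ([133.0, 244.0], 0.62)]
[[0.0001, 0.9541, 0.2996, -0.0768], [0.0002, -0.2996, 0.9541, -0.171], [1.0, 0.0, -0.0002, 0.001], [0.0, 0.0, 0.0, 1.0]] [[325.1922621    0.         275.95669321]
 [  0.         325.1922621  207.67188531]
 [  0.           0.           1.        ]]
```

View pics/scene0.png

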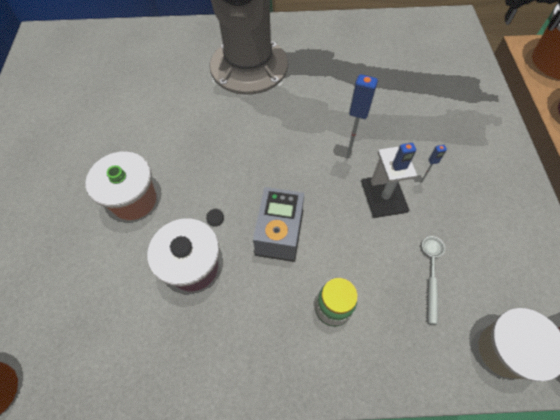

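View pics/top0.png

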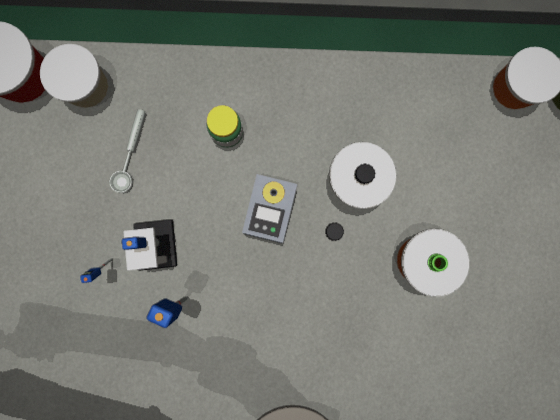

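The scene shows three candidates for the blue probe: a large one at (361,100), one in the stand at (404,155), and a small one at (437,155). The stand probe fits the description. The orange tub with the green neck is at (117,175) and the check block is at (279,225). The purple sealed tub is at (185,255).

```bash
cat > h.py <<'E'
from station import bot
import cv2,numpy as np
from scipy.spatial.transform import Rotation as Ro
def ray(c,uv):
    p=bot.camera_params(c);K,R,t=map(np.array,(p["K"],p["R"],p["t"]))
    return -R.T@t, R.T@np.linalg.solve(K,[*uv,1.])
def plane(c,uv,z):
    o,d=ray(c,uv);return o+d*(z-o[2])/d[2]
def proj(c,X):
    p=bot.camera_params(c);x=np.array(p["K"])@(np.array(p["R"])@np.array(X)+p["t"]);return x[:2]/x[2]
def tri(a,b):
    (o1,d1),(o2,d2)=ray("scene",a),ray("top",b)
    s=np.linalg.lstsq(np.c_[d1,-d2],o2-o1,rcond=None)[0]
    A,B=o1+s[0]*d1,o2+s[1]*d2;return (A+B)/2,np.linalg.norm(A-B)
def pose():
    o=bot.get_obs();w,x,y,z=o["tool_rot"];return np.array(o["eef_pos"]),Ro.from_quat([x,y,z,w]),o
def wproj(X):
    p=bot.camera_params("wrist");H=np.array(p["hand_eye"]);K=np.array(p["K"]);P,R,_=pose()
    c=np.linalg.inv(H)@np.r_[R.inv().apply(np.array(X)-P),1];c=c[:3]
    th=np.arctan2(np.hypot(c[0],c[1]),c[2]);n=c[:2]/np.hypot(c[0],c[1]);return K[:2,2]+K[0,0]*th*n
def wray(uv):
    p=bot.camera_params("wrist");H=np.array(p["hand_eye"]);K=np.array(p["K"]);P,R,_=pose()
    v=(np.array(uv)-K[:2,2])/K[0,0];th=np.linalg.norm(v);d=np.r_[np.sin(th)*v/max(th,1e-9),np.cos(th)]
    return P+R.apply(H[:3,3]),R.apply(H[:3,:3]@d)
def wplane(uv,z):
    o,d=wray(uv);return o+d*(z-o[2])/d[2]
E
python3 - <<'E'
from h import *
np.set_printoptions(precision=4,suppress=True)
a=cv2.imread("pics/scene0.png")[60:220,320:470];b=cv2.imread("pics/top0.png")[210:330,70:220]
cv2.imwrite("pics/crop1.png",np.hstack([cv2.resize(a,None,fx=2.6,fy=2.6,interpolation=3)[:400],cv2.resize(b,(400,400*120//150),interpolation=3) if 0 else cv2.copyMakeBorder(cv2.resize(b,None,fx=2.6,fy=2.6,interpolation=3),0,88,0,0,0)]))
for n,s,t in [("well",(276,233),(270,194)),("port",(111,172),(440,265)),("bigtop",(361,96),(163,312)),]:print(n,tri(s,t))
for n,s,t,z in [("port",(115.5,173),(438.5,263),.128),("well",(276.5,230),(273.5,192),.09),("probetop",(405.5,147),(129.5,243.5),.205),("sealedcap",(181,247),(365,174),.13),("jar",(340,299),(222,119),.11),("cap",(215,217),(335,232),.01)]:
  print(n,plane("scene",s,z),plane("top",t,z))
for n in ["stand","check_block","tub"]:print(n)
P,R,o=pose();print(R.as_matrix())
im=bot.read_camera("wrist");cv2.imwrite("pics/w0.png",im)
E
```

```text
well (array([0.5893, 0.063 , 0.0699]), np.float64(0.00958518686056225))
port (array([ 0.4479, -0.2941,  0.1192]), np.float64(0.00858534276449236))
bigtop (array([0.3521, 0.2524, 0.2222]), np.float64(0.008058359477383226))
port [ 0.457  -0.2841  0.128 ] [ 0.4515 -0.2832  0.128 ]
well [0.5917 0.0595 0.09  ] [0.5919 0.0604 0.09  ]
probetop [0.4759 0.3224 0.205 ] [0.4752 0.3285 0.205 ]
sealedcap [ 0.6383 -0.1279  0.13  ] [ 0.6311 -0.1281  0.13  ]
jar [0.7487 0.1724 0.11  ] [0.7422 0.1742 0.11  ]
cap [ 0.5134 -0.0848  0.01  ] [ 0.5114 -0.0848  0.01  ]
stand
check_block
tub
[[ 0.9636 -0.      0.2675]
 [-0.2675  0.0001  0.9636]
 [-0.     -1.      0.0001]]
```

View pics/crop1.png

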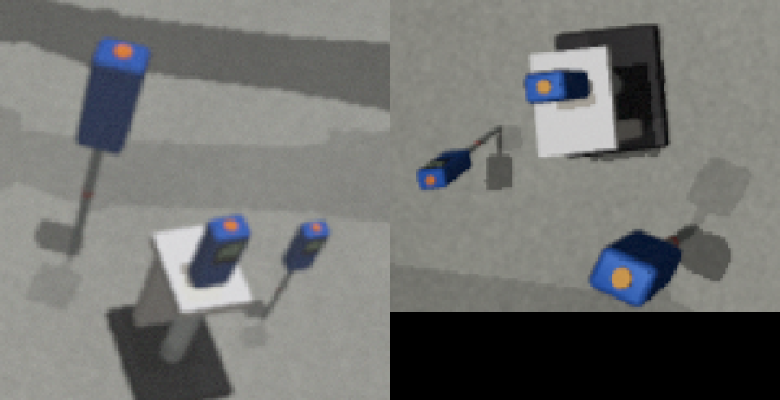

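The probe in the stand is the middle-sized one: its 22 mm side lies along world x and the display faces +x. Next I rise and move over it.

```bash
python3 -m crank '[{"linear":[0,-0.04,0],"dr":[0,7,0],"hand":1},{"linear":[0,-0.08,0],"dr":[0,14,0],"hand":1},{"linear":[0,-0.12,0],"dr":[0,21,0],"hand":1},{"linear":[0.03,-0.12,-0.02],"dr":[0,28,0],"hand":1},{"linear":[0.06,-0.12,-0.04],"dr":[0,35,0],"hand":1},{"linear":[0.09,-0.12,-0.06],"dr":[0,42,0],"hand":1},{"linear":[0.12,-0.12,-0.08],"dr":[0,49,0],"hand":1},{"linear":[0.15,-0.12,-0.1],"dr":[0,56,0],"hand":1},{"linear":[0.18,-0.12,-0.12],"dr":[0,63,0],"hand":1},{"linear":[0.21,-0.12,-0.14],"dr":[0,70,0],"hand":1}]'
python3 -c "
from h import *
P,R,o=pose();print(P,R.as_matrix().round(3));print(R.inv().apply(np.array([.4755,.3255,.32])-P), o['q'])"
```

```text
t: 1.68
eef_pos: [0.3463, 0.4578, 0.3231]
tool_rot: [0.518, -0.518, 0.482, -0.481]
contact_force: [0.5, 1.5, -0.5]
gripper_width: 0.998
[0.34632617 0.45782211 0.32313089] [[ 0.072 -0.     0.997]
 [-0.997  0.001  0.072]
 [-0.001 -1.     0.   ]]
[0.14130789 0.00305003 0.1192795 ] [-1.3099184   0.21986809  0.33826857  1.66365649 -0.07620742  1.27052161
 -0.88437097]
```

```bash
python3 -m crank '[{"linear":[0.03,0,0.025],"dr":[0,2,0],"hand":1},{"linear":[0.06,0,0.05],"dr":[0,4,0],"hand":1},{"linear":[0.09,0,0.075],"dr":[0,4,0],"hand":1},{"linear":[0.12,0,0.1],"dr":[0,4,0],"hand":1},{"linear":[0.141,0,0.119],"dr":[0,4,0],"hand":1},{"linear":[0.141,0,0.119],"dr":[0,4,0],"hand":1},{"linear":[0.141,0,0.119],"dr":[0,4,0],"hand":1}]'
python3 - <<'E'
from h import *
im=bot.read_camera("wrist");cv2.imwrite("pics/w1.png",im)
P,R,o=pose();print(P,R.as_matrix().round(3),o['q'])
for n in ["probe","probe_grip","stand"]:print(n,[(d["xy"],round(d["score"],2)) for d in bot.place_of("wrist",n)])
r=bot.cut_out("wrist","probe")
for d in r:print(d["extent"],d["score"])
print(wproj([.4755,.3255,.205]))
E
```

```text
t: 2.27
eef_pos: [0.4765, 0.3262, 0.3231]
tool_rot: [0.501, -0.501, 0.499, -0.499]
contact_force: [0.6, 0.1, -0.2]
gripper_width: 1.001
[0.47512981 0.32799898 0.3229308 ] [[ 0.007 -0.     1.   ]
 [-1.     0.     0.007]
 [-0.    -1.    -0.   ]] [-1.07918576  0.23193704  0.45101362  1.66185776 -0.10555497  1.27183325
 -0.60014391]
probe [([171.9, 96.0], 0.85), ([276.0, 176.2], 0.67), ([326.8, 249.9], 0.66), ([350.1, 373.7], 0.48)]
probe_grip [([275.9, 180.8], 0.82), ([161.8, 88.8], 0.69), ([351.7, 230.7], 0.6)]
stand [([276.6, 158.5], 0.77)]
[145.0, 66.6, 205.4, 144.8] 0.87
[247.7, 200.9, 384.9, 304.2] 0.8
[265.0, 159.1, 290.0, 208.2] 0.66
[277.56022491 198.23349121]
```

View pics/w1.png

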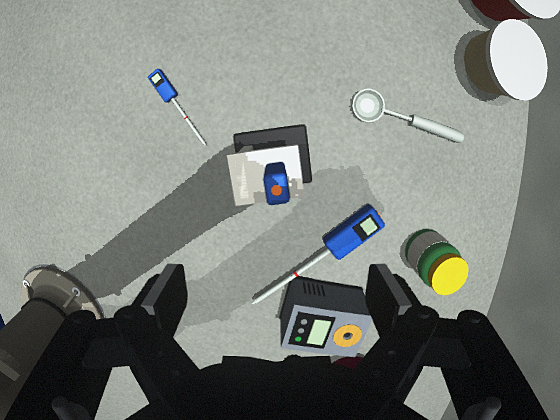

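The wrist view shows the stand probe at (277,185). The large and small probes seem to be lying flat now, at (350,235) and (165,90). I'll look at the scene again to see whether anything was knocked.

```bash
python3 - <<'E'
from h import *
a=bot.read_camera("scene");b=bot.read_camera("top")
cv2.imwrite("pics/c2.png",np.vstack([a[40:260,200:500],b[150:370,60:360]]))
for uv in [(255,300),(380,215),(204,143),(155,75)]:print(wplane(uv,.01))
E
```

```text
[0.43959958 0.08295093 0.01      ]
[0.64425577 0.24386186 0.01      ]
[0.36510901 0.35575654 0.01      ]
[0.28845359 0.4643453  0.01      ]
```

View pics/c2.png

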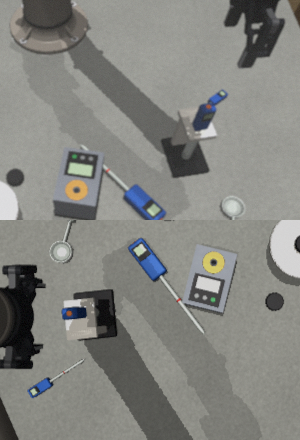

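The two look-alike probes have toppled off their tips and now lie on the counter clear of the block. The stand probe is still in place. Next I refine its pose.

```bash
python3 - <<'E'
from h import *
im=bot.read_camera("wrist");P,R,o=pose()
s=im[150:215,255:300].astype(int)
m=(s[...,2]>150)&(s[...,0]<90);ys,xs=np.nonzero(m);c=(xs.mean()+255,ys.mean()+150);print("button",c,len(xs),wplane(c,.205))
m=((s[...,0]>s[...,2]+40)&(s[...,0]>90)).astype(np.uint8)
ys,xs=np.nonzero(m);print(xs.min()+255,xs.max()+255,ys.min()+150,ys.max()+150)
cv2.imwrite("pics/w1c.png",cv2.resize(im[140:220,235:320],None,fx=7,fy=7,interpolation=cv2.INTER_CUBIC))
t=bot.read_camera("top");sc=bot.read_camera("scene")
for n,q,(x0,y0,x1,y1) in [("top",t,(115,225,150,260)),("scene",sc,(390,135,425,175))]:
  s=q[y0:y1,x0:x1].astype(int);m=(s[...,2]>140)&(s[...,0]<110)&(s[...,2]>s[...,1]+40);ys,xs=np.nonzero(m);
  if len(xs):c=(xs.mean()+x0,ys.mean()+y0);print(n,c,plane(n,c,.205))
E
```

```text
button (np.float64(278.4756097560976), np.float64(192.7682926829268)) 82 [0.47678693 0.33009929 0.205     ]
266 291 165 207
top (np.float64(128.5), np.float64(242.71428571428572)) [0.47658484 0.33044003 0.205     ]
scene (np.float64(408.1111111111111), np.float64(146.11111111111111)) [0.47395279 0.32803034 0.205     ]
```

View pics/w1c.png

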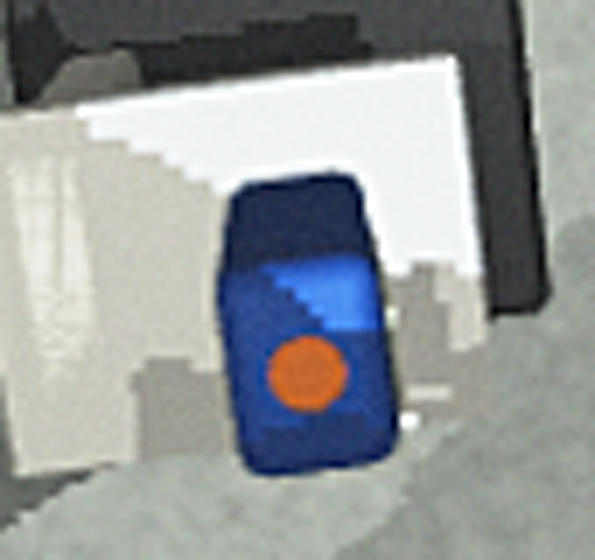

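```bash
python3 -m crank '[{"linear":[-0.003,0.02,0.001],"dr":[0,-6,0],"hand":1},{"linear":[-0.003,0.05,0.001],"dr":[0,-6,0],"hand":1},{"linear":[-0.003,0.08,0.001],"dr":[0,-6,0],"hand":1},{"linear":[-0.003,0.11,0.001],"dr":[0,-6,0],"hand":1},{"linear":[-0.003,0.14,0.001],"dr":[0,-6,0],"hand":1},{"linear":[-0.003,0.168,0.001],"dr":[0,-6,0],"hand":1},{"linear":[-0.003,0.168,0.001],"dr":[0,-6,0],"hand":1},{"linear":[-0.003,0.168,0.001],"dr":[0,-6,0],"hand":1}]' 60
python3 - <<'E'
from h import *
im=bot.read_camera("wrist");cv2.imwrite("pics/w2.png",im)
P,R,o=pose();print(P,R.as_matrix().round(3))
s=im.astype(int);m=(s[...,2]>150)&(s[...,0]<90)&(s[...,1]<140);m[:100]=0
n,l,st,ce=cv2.connectedComponentsWithStats(m.astype(np.uint8))
for a,c in zip(st[1:],ce[1:]):
  if a[4]>60:print(a,c,wplane(c,.205))
E
```

```text
t: 3.43
eef_pos: [0.4754, 0.3306, 0.1542]
tool_rot: [-0.526, 0.529, -0.471, 0.471]
contact_force: [0.5, 1.3, 0.1]
gripper_width: 1.003
[0.47660031 0.3313695  0.15585169] [[ 0.113  0.001  0.994]
 [-0.994  0.     0.113]
 [-0.    -1.     0.001]]
[268 289  22  18 188] [278.33510638 297.19148936] [0.47815231 0.32940033 0.205     ]
```

View pics/w2.png

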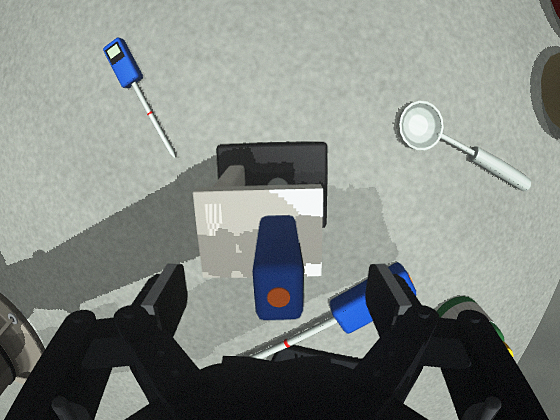

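The fingers straddle the handle, with its button at (278,297), centred. Now I close.

```bash
python3 -m crank '[{"linear":[0,0,0.0005],"dr":[0,0,0],"hand":-1},{"linear":[0,0,0.0005],"dr":[0,0,0],"hand":-1},{"linear":[0,0,0.0005],"dr":[0,0,0],"hand":-1},{"linear":[0,0,0.0005],"dr":[0,0,0],"hand":-1},{"linear":[0,0,0.0005],"dr":[0,0,0],"hand":-1},{"linear":[0,0,0.0005],"dr":[0,0,0],"hand":-1},{"linear":[0,0,0.0005],"dr":[0,0,0],"hand":-1},{"linear":[0,0,0.0005],"dr":[0,0,0],"hand":-1}]' 60
python3 -c "
from h import *
P,R,o=pose();print(P,o['gripper_width'],o['contact_force'])"
```

```text
t: 4.15
eef_pos: [0.4769, 0.3316, 0.1556]
tool_rot: [0.528, -0.527, 0.471, -0.471]
contact_force: [-1.4, 0.1, 6.2]
gripper_width: 0.244
[0.47693857 0.33159849 0.15563833] 0.24423410544859941 [-1.38487072  0.13953272  6.24635397]
```

```bash
python3 -m crank '[{"linear":[0,-0.01,0],"dr":[0,0,0],"hand":-1},{"linear":[0,-0.03,0],"dr":[0,0,0],"hand":-1},{"linear":[0,-0.05,0],"dr":[0,0,0],"hand":-1},{"linear":[0,-0.07,0],"dr":[0,0,0],"hand":-1},{"linear":[0,-0.095,0],"dr":[0,0,0],"hand":-1},{"linear":[0,-0.12,0],"dr":[0,0,0],"hand":-1},{"linear":[0,-0.145,0],"dr":[0,0,0],"hand":-1},{"linear":[0,-0.17,0],"dr":[0,0,0],"hand":-1},{"linear":[0,-0.17,0],"dr":[0,0,0],"hand":-1},{"linear":[0,-0.17,0],"dr":[0,0,0],"hand":-1}]' 60
python3 - <<'E'
from h import *
np.set_printoptions(precision=4,suppress=True)
P,R,o=pose();print(P,o['gripper_width'],o['contact_force']);print(R.as_matrix())
out=[]
for c in ["scene","top","wrist"]:
  im=bot.read_camera(c);cv2.imwrite(f"pics/{c}3.png",im)
  for n in ["probe_tip","probe_mark","probe","well","port"]:
    print(c,n,[(d["xy"],round(d["score"],2)) for d in bot.place_of(c,n)][:4])
ax=P-[0,0,.1406];print("exp tip",proj("scene",ax),proj("top",ax),wproj(ax))
ax=P-[0,0,.0706];print("exp mark",proj("scene",ax),proj("top",ax),wproj(ax))
a=cv2.imread("pics/scene3.png")[60:220,330:490];b=cv2.imread("pics/wrist3.png")
cv2.imwrite("pics/c3.png",np.hstack([cv2.resize(a,(420,420),interpolation=3),b[:,120:480]]))
E
```

```text
t: 4.98
eef_pos: [0.4771, 0.3312, 0.3264]
tool_rot: [0.528, -0.527, 0.471, -0.471]
contact_force: [0.2, -0.2, -1.4]
gripper_width: 0.246
[0.4771 0.3312 0.3264] 0.24601261726074927 [ 0.1604 -0.1841 -1.4339]
[[ 0.1127  0.0019  0.9936]
 [-0.9936  0.0018  0.1127]
 [-0.0016 -1.      0.002 ]]
scene probe_tip [([278.1, 185.7], 0.97), ([403.7, 150.8], 0.67)]
scene probe_mark [([412.9, 131.9], 0.95), ([311.4, 210.3], 0.74), ([400.0, 150.4], 0.62)]
scene probe [([424.4, 112.9], 0.71), ([329.7, 227.7], 0.61), ([412.0, 139.2], 0.43)]
scene well [([276.7, 231.9], 0.88)]
scene port [([113.4, 170.5], 0.66)]
top probe_tip [([134.2, 242.4], 0.82), ([146.1, 290.6], 0.64), ([265.5, 258.9], 0.56)]
top probe_mark [([121.0, 245.1], 0.94), ([236.9, 231.3], 0.59), ([126.7, 301.4], 0.58), ([440.8, 265.4], 0.39)]
top probe [([111.5, 309.3], 0.73), ([217.1, 205.7], 0.61), ([112.9, 244.4], 0.57)]
top well [([271.7, 191.6], 0.88)]
top port [([440.1, 263.4], 0.89), ([354.3, 183.7], 0.73)]
wrist probe_tip [([276.5, 188.5], 0.79), ([207.5, 140.5], 0.76)]
wrist probe_mark [([192.2, 109.2], 0.96), ([276.1, 186.2], 0.72), ([276.8, 211.7], 0.62)]
wrist probe [([275.6, 230.9], 0.97), ([176.2, 92.6], 0.94), ([317.3, 254.7], 0.67)]
wrist well [([276.3, 259.0], 0.17)]
wrist port []
exp tip [407.3022 153.1305] [131.1066 242.3421] [276.3742 188.3112]
exp mark [417.877  130.6847] [119.4364 242.6355] [276.393  210.2455]
```

View pics/c3.png

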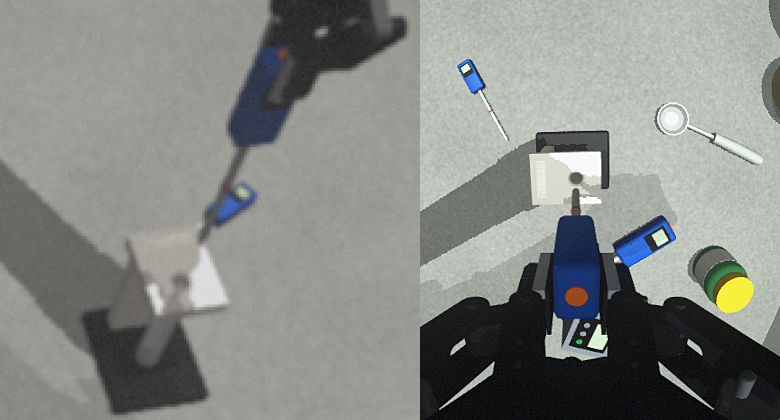

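The wrist picture shows the probe held straight. Its tip is at (276,188), within a pixel of the point I expected on the tool axis. Next I go over the well, stay high, and compare tip and well in the wrist view.

```bash
python3 -m crank '[{"linear":[0.02,0,0.006],"dr":[0,0,0],"hand":-1},{"linear":[0.055,0,0.016],"dr":[0,0,0],"hand":-1},{"linear":[0.09,0,0.027],"dr":[0,0,0],"hand":-1},{"linear":[0.125,0,0.037],"dr":[0,0,0],"hand":-1},{"linear":[0.16,0,0.047],"dr":[0,0,0],"hand":-1},{"linear":[0.195,0.01,0.058],"dr":[0,0,0],"hand":-1},{"linear":[0.23,0.025,0.068],"dr":[0,0,0],"hand":-1},{"linear":[0.26,0.04,0.077],"dr":[0,0,0],"hand":-1},{"linear":[0.282,0.056,0.084],"dr":[0,0,0],"hand":-1},{"linear":[0.282,0.056,0.084],"dr":[0,0,0],"hand":-1}]' 60
cat > look.py <<'E'
from h import *
import sys
np.set_printoptions(precision=4,suppress=True)
def look(name,tgt,zt):
    im=bot.read_camera("wrist");P,R,o=pose();cv2.imwrite(f"pics/{name}.png",im)
    print(P,o['gripper_width'],o['contact_force'],R.as_matrix()[:,1])
    for n in ["probe_tip","probe_mark",tgt]:
        for d in bot.place_of("wrist",n)[:3]:print(n,d["xy"],round(d["score"],2),"plane",wplane(d["xy"],zt))
    tip=P+R.apply([0,.1406-0,0]);print("exp tip",tip,wproj(tip))
    return im
if __name__=="__main__":look(sys.argv[1],sys.argv[2],float(sys.argv[3]))
E
python3 look.py w4 well .09; python3 - <<'E'
import cv2
cv2.imwrite("pics/w4c.png",cv2.resize(cv2.imread("pics/w4.png")[110:260,190:360],None,fx=4,fy=4,interpolation=3))
E
```

```text
t: 6.72
eef_pos: [0.5915, 0.0535, 0.2662]
tool_rot: [-0.524, 0.527, -0.473, 0.473]
contact_force: [-0.0, 0.1, -0.5]
gripper_width: 0.245
[0.5914 0.0568 0.2674] 0.24108805844990033 [-1.3457  0.0995 -1.4054] [-0.0026 -0.0021 -1.    ]
probe_tip [165.3, 143.6] 0.91 plane [0.4641 0.088  0.09  ]
probe_tip [276.0, 190.9] 0.86 plane [0.5929 0.0466 0.09  ]
probe_mark [273.6, 211.6] 0.88 plane [0.5934 0.0238 0.09  ]
probe_mark [218.3, 96.4] 0.63 plane [0.5204 0.1454 0.09  ]
well [278.1, 176.1] 0.89 plane [0.594  0.0661 0.09  ]
exp tip [0.591  0.0565 0.1268] [274.2199 192.7035]
```

View pics/w4c.png

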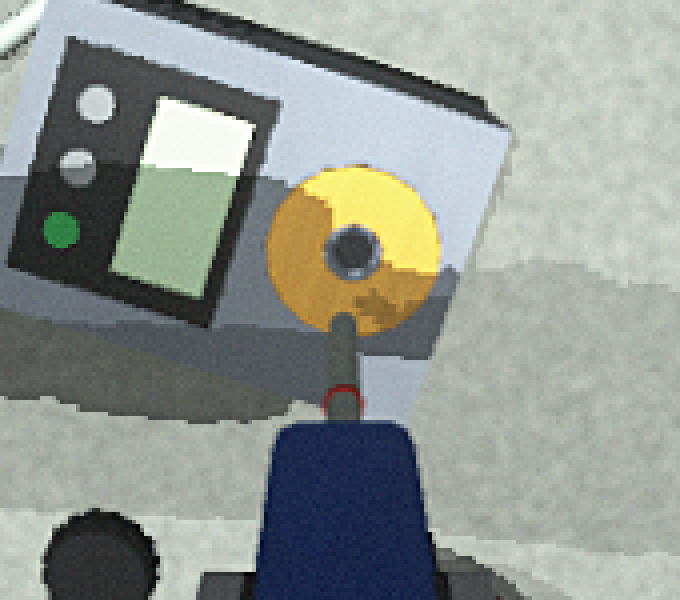

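The ring and well are at about (278.5,172.5) and the tip at (275.5,189.5). The tip is in good shape but lies a bit short toward −y. I measure again with the arm settled, using the ring's colour hull.

```bash
cat > rel.py <<'E'
from h import *
np.set_printoptions(precision=4,suppress=True)
def snap(name):
    P,R,o=pose();im=bot.read_camera("wrist");cv2.imwrite(f"pics/{name}.png",im)
    print("P",P,"axis",R.as_matrix()[:,1],"w",o['gripper_width'],"F",o['contact_force']);return im,P,R
def cen(m,box):
    x0,y0,x1,y1=box;k=np.zeros(m.shape,np.uint8);k[y0:y1,x0:x1]=m[y0:y1,x0:x1]
    n,l,st,_=cv2.connectedComponentsWithStats(k);i=1+np.argmax(st[1:,4])
    c=max(cv2.findContours((l==i).astype(np.uint8),0,1)[0],key=len)
    h=cv2.convexHull(c);return cv2.fitEllipse(h),st[i]
def wp(P,R,uv,z):
    p=bot.camera_params("wrist");H=np.array(p["hand_eye"]);K=np.array(p["K"])
    v=(np.array(uv)-K[:2,2])/K[0,0];th=np.linalg.norm(v);d=np.r_[np.sin(th)*v/th,np.cos(th)]
    o=P+R.apply(H[:3,3]);d=R.apply(H[:3,:3]@d);return o+d*(z-o[2])/d[2]
E
python3 - <<'E'
from rel import *
im,P,R=snap("w5");hsv=cv2.cvtColor(im,cv2.COLOR_BGR2HSV)
m=cv2.inRange(hsv,(15,120,90),(35,255,255))
e,st=cen(m,(220,130,340,215));print(e,st)
tips=[d["xy"] for d in bot.place_of("wrist","probe_tip")[:4]];print(tips)
W=wp(P,R,e[0],.09)
g=cv2.cvtColor(im,cv2.COLOR_BGR2GRAY)
for r in range(180,204,2):print(r,im[r,268:286].max(1).tolist())
print("well",W)
for t in tips:
  if abs(t[0]-276)<8:
    T=wp(P,R,t,P[2]-.1406);print("tip",T,"delta tool",R.inv().apply(W-T))
E
```

```text
P [0.592  0.0618 0.2693] axis [ 0.0004  0.0009 -1.    ] w 0.24250038210897315 F [ 1.054   0.7774 -1.3047]
((275.8587646484375, 179.71414184570312), (41.3502197265625, 42.239845275878906), 94.23634338378906) [ 255  159   43   42 1121]
[[275.5, 186.8], [163.8, 148.7]]
180 [169, 114, 102, 74, 47, 60, 64, 65, 67, 68, 67, 64, 70, 85, 112, 131, 177, 189]
182 [191, 141, 107, 90, 68, 56, 63, 66, 64, 67, 65, 60, 75, 100, 102, 152, 192, 185]
184 [184, 178, 126, 100, 102, 90, 94, 77, 70, 73, 94, 92, 82, 90, 110, 142, 176, 195]
186 [178, 179, 187, 166, 129, 92, 103, 116, 113, 122, 108, 80, 105, 142, 147, 143, 139, 137]
188 [179, 176, 180, 180, 191, 174, 119, 86, 90, 116, 165, 185, 164, 138, 144, 142, 144, 133]
190 [176, 179, 180, 186, 141, 87, 79, 91, 87, 84, 85, 160, 191, 182, 186, 157, 134, 134]
192 [180, 178, 179, 170, 115, 85, 92, 95, 90, 84, 81, 151, 196, 183, 181, 178, 173, 170]
194 [187, 179, 188, 181, 120, 82, 88, 90, 90, 84, 78, 128, 187, 191, 187, 180, 175, 162]
196 [132, 139, 141, 128, 92, 82, 92, 91, 91, 83, 78, 101, 138, 141, 136, 159, 156, 139]
198 [144, 147, 149, 124, 89, 89, 88, 85, 82, 90, 75, 101, 130, 128, 121, 128, 129, 148]
200 [88, 92, 115, 103, 85, 87, 84, 88, 87, 84, 77, 141, 183, 176, 185, 199, 193, 194]
202 [92, 97, 97, 90, 81, 87, 86, 87, 79, 84, 75, 103, 175, 201, 190, 186, 188, 188]
well [0.5921 0.0617 0.09  ]
tip [0.5916 0.0631 0.1287] delta tool [0.0015 0.0387 0.0003]
```

Once settled, tip and well agree within about 1 mm. I descend to just above the mouth and recheck.

```bash
python3 -m crank '[{"linear":[0.0005,0.015,0],"dr":[0,0,0],"hand":-1},{"linear":[0.0005,0.03,0],"dr":[0,0,0],"hand":-1},{"linear":[0.0005,0.03,0],"dr":[0,0,0],"hand":-1},{"linear":[0.0005,0.03,0],"dr":[0,0,0],"hand":-1},{"linear":[0.0005,0.03,0],"dr":[0,0,0],"hand":-1}]' 60
python3 - <<'E'
from rel import *
im,P,R=snap("w6");hsv=cv2.cvtColor(im,cv2.COLOR_BGR2HSV)
m=cv2.inRange(hsv,(15,120,90),(35,255,255))
e,st=cen(m,(220,130,340,230));print(e,st)
tips=[d["xy"] for d in bot.place_of("wrist","probe_tip")[:4]];print(tips)
W=wp(P,R,e[0],.09);print("well",W)
for t in tips+[d["xy"] for d in bot.place_of("wrist","well")]:
  if abs(t[0]-276)<8:
    T=wp(P,R,t,P[2]-.1406);print("tip",T,"delta tool",R.inv().apply(W-T))
cv2.imwrite("pics/w6c.png",cv2.resize(im[140:240,220:330],None,fx=6,fy=6,interpolation=3))
E
```

```text
t: 7.43
eef_pos: [0.5924, 0.0606, 0.2399]
tool_rot: [0.528, -0.527, 0.47, -0.471]
contact_force: [-0.5, -0.2, -1.1]
gripper_width: 0.24
P [0.5924 0.0606 0.2399] axis [ 0.0012  0.0005 -1.    ] w 0.2401365986790828 F [-0.5197 -0.1687 -1.0531]
((275.4338684082031, 184.78329467773438), (44.639739990234375, 46.11653137207031), 94.19517517089844) [ 253  163   46   44 1311]
[[156.2, 149.4], [280.0, 190.1], [277.0, 211.2]]
well [0.592  0.0616 0.09  ]
tip [0.5969 0.059  0.0993] delta tool [-0.0032  0.0093 -0.0045]
tip [0.5964 0.0369 0.0993] delta tool [-0.0251  0.0093 -0.0016]
tip [0.593  0.059  0.0993] delta tool [-0.0028  0.0093 -0.0007]
```

View pics/w6c.png

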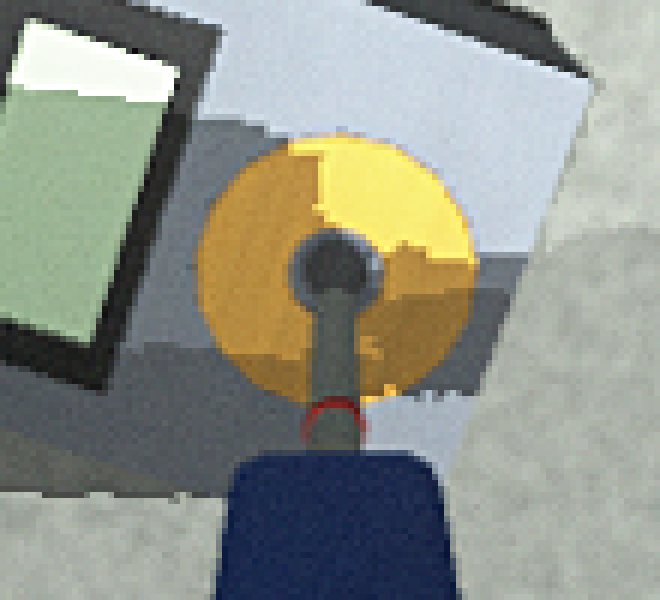

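The stem sits right at the well hole, about 0.7 mm low in the picture. I correct that and start the insertion, watching the force.

```bash
python3 -m crank '[{"linear":[-0.0007,0,0],"dr":[0,0,0],"hand":-1},{"linear":[-0.0007,0.003,0],"dr":[0,0,0],"hand":-1},{"linear":[-0.0007,0.006,0],"dr":[0,0,0],"hand":-1},{"linear":[-0.0007,0.009,0],"dr":[0,0,0],"hand":-1},{"linear":[-0.0007,0.012,0],"dr":[0,0,0],"hand":-1},{"linear":[-0.0007,0.015,0],"dr":[0,0,0],"hand":-1},{"linear":[-0.0007,0.018,0],"dr":[0,0,0],"hand":-1},{"linear":[-0.0007,0.022,0],"dr":[0,0,0],"hand":-1},{"linear":[-0.0007,0.022,0],"dr":[0,0,0],"hand":-1}]' 60
python3 -m crank '[{"linear":[0,0.004,0],"dr":[0,0,0],"hand":-1},{"linear":[0,0.008,0],"dr":[0,0,0],"hand":-1},{"linear":[0,0.012,0],"dr":[0,0,0],"hand":-1},{"linear":[0,0.016,0],"dr":[0,0,0],"hand":-1},{"linear":[0,0.02,0],"dr":[0,0,0],"hand":-1}]'
python3 -c "
from h import *
print(pose()[2]['torque'],pose()[2]['contact_force'])"
```

```text
t: 8.33
eef_pos: [0.5914, 0.0607, 0.2159]
tool_rot: [-0.527, 0.528, -0.471, 0.471]
contact_force: [-0.6, 0.7, -0.8]
gripper_width: 0.239
t: 8.75
eef_pos: [0.5918, 0.0606, 0.1964]
tool_rot: [-0.527, 0.528, -0.471, 0.471]
contact_force: [-0.6, -0.4, -1.4]
gripper_width: 0.244
[ 0.05136222 -0.0078287   0.05689858] [-0.5549535  -0.39065778 -1.35325984]
```

It is 34 mm in with no side force. I continue to the floor.

```bash
python3 -m crank '[{"linear":[0,0.006,0],"dr":[0,0,0],"hand":-1},{"linear":[0,0.012,0],"dr":[0,0,0],"hand":-1},{"linear":[0,0.018,0],"dr":[0,0,0],"hand":-1},{"linear":[0,0.024,0],"dr":[0,0,0],"hand":-1},{"linear":[0,0.029,0],"dr":[0,0,0],"hand":-1},{"linear":[0,0.033,0],"dr":[0,0,0],"hand":-1},{"linear":[0,0.036,0],"dr":[0,0,0],"hand":-1},{"linear":[0,0.038,0],"dr":[0,0,0],"hand":-1},{"linear":[0,0.038,0],"dr":[0,0,0],"hand":-1}]'
python3 -m crank '[{"linear":[0,0.001,0],"dr":[0,0,0],"hand":-1},{"linear":[0,0.002,0],"dr":[0,0,0],"hand":-1},{"linear":[0,0.003,0],"dr":[0,0,0],"hand":-1},{"linear":[0,0.003,0],"dr":[0,0,0],"hand":-1}]'
```

```text
t: 9.5
eef_pos: [0.5917, 0.0606, 0.1585]
tool_rot: [-0.527, 0.528, -0.471, 0.471]
contact_force: [-0.0, -0.0, -1.4]
gripper_width: 0.246
t: 9.83
eef_pos: [0.5918, 0.0607, 0.1558]
tool_rot: [0.527, -0.527, 0.471, -0.471]
contact_force: [-0.5, 0.0, -1.4]
gripper_width: 0.244
```

```bash
python3 -m crank '[{"linear":[0,0.0005,0],"dr":[0,0,0],"hand":-1},{"linear":[0,0.001,0],"dr":[0,0,0],"hand":-1},{"linear":[0,0.001,0],"dr":[0,0,0],"hand":-1}]'
python3 -m crank '[{"linear":[0,0.0005,0],"dr":[0,0,0],"hand":-1},{"linear":[0,0.001,0],"dr":[0,0,0],"hand":-1},{"linear":[0,0.001,0],"dr":[0,0,0],"hand":-1}]'
```

```text
t: 10.08
eef_pos: [0.5921, 0.0606, 0.1553]
tool_rot: [0.528, -0.527, 0.471, -0.471]
contact_force: [-1.2, 0.7, 0.6]
gripper_width: 0.245
t: 10.33
eef_pos: [0.5924, 0.0606, 0.1548]
tool_rot: [0.528, -0.527, 0.471, -0.471]
contact_force: [-0.6, -0.6, 6.5]
gripper_width: 0.244
```

Floor contact at TCP z about 0.155, with the vertical force up to 6.5 N. I hold for about 1.2 s.

```bash
python3 -m crank '[{"linear":[0,0.0003,0],"dr":[0,0,0],"hand":-1},{"linear":[0,0.0003,0],"dr":[0,0,0],"hand":-1},{"linear":[0,0.0003,0],"dr":[0,0,0],"hand":-1},{"linear":[0,0.0003,0],"dr":[0,0,0],"hand":-1},{"linear":[0,0.0003,0],"dr":[0,0,0],"hand":-1},{"linear":[0,0.0003,0],"dr":[0,0,0],"hand":-1},{"linear":[0,0.0003,0],"dr":[0,0,0],"hand":-1},{"linear":[0,0.0003,0],"dr":[0,0,0],"hand":-1}]'
python3 -m crank '[{"linear":[0,0,0],"dr":[0,0,0],"hand":-1},{"linear":[0,0,0],"dr":[0,0,0],"hand":-1},{"linear":[0,0,0],"dr":[0,0,0],"hand":-1},{"linear":[0,0,0],"dr":[0,0,0],"hand":-1},{"linear":[0,0,0],"dr":[0,0,0],"hand":-1},{"linear":[0,0,0],"dr":[0,0,0],"hand":-1},{"linear":[0,0,0],"dr":[0,0,0],"hand":-1}]'
python3 -m crank '[{"linear":[0,-0.01,0],"dr":[0,0,0],"hand":-1},{"linear":[0,-0.03,0],"dr":[0,0,0],"hand":-1},{"linear":[0,-0.05,0],"dr":[0,0,0],"hand":-1},{"linear":[0,-0.07,0],"dr":[0,0,0],"hand":-1},{"linear":[0,-0.09,0],"dr":[0,0,0],"hand":-1},{"linear":[0,-0.11,0],"dr":[0,0,0],"hand":-1},{"linear":[0,-0.135,0],"dr":[0,0,0],"hand":-1},{"linear":[0,-0.16,0],"dr":[0,0,0],"hand":-1},{"linear":[0,-0.185,0],"dr":[0,0,0],"hand":-1},{"linear":[0,-0.185,0],"dr":[0,0,0],"hand":-1}]'
python3 - <<'E'
from rel import *
P,R,o=pose();print(P,R.as_matrix(),o['q'])
for c in ["scene","top"]:
  bot.read_camera(c)
  for d in bot.place_of(c,"port")[:2]:print(c,d["xy"],d["score"],plane(c,d["xy"],.128))
for T in ([.454,-.284,.345],):print(R.inv().apply(np.array(T)-P))
E
```

```text
t: 11.0
eef_pos: [0.5925, 0.0607, 0.1547]
tool_rot: [0.528, -0.527, 0.471, -0.471]
contact_force: [-2.6, 0.3, 6.6]
gripper_width: 0.241
t: 11.58
eef_pos: [0.5925, 0.0606, 0.1547]
tool_rot: [0.528, -0.527, 0.471, -0.471]
contact_force: [-1.8, -0.1, 7.6]
gripper_width: 0.242
t: 12.42
eef_pos: [0.5942, 0.0603, 0.3442]
tool_rot: [0.53, -0.525, 0.469, -0.473]
contact_force: [0.4, -0.5, -0.2]
gripper_width: 0.243
[0.5942 0.0603 0.3442] [[ 0.1124  0.0081  0.9936]
 [-0.9937  0.002   0.1124]
 [-0.0011 -1.      0.0082]] [-0.6729  0.2669  0.596   1.5963 -0.1548  1.3173  0.057 ]
scene [134.6, 197.2] 0.57 [ 0.52   -0.2344  0.128 ]
scene [273.3, 202.7] 0.23 [0.547  0.0552 0.128 ]
top [438.8, 262.0] 0.89 [ 0.4536 -0.2838  0.128 ]
[ 0.3264 -0.0026 -0.178 ]
```

The well check is done. Next I carry the probe at this height to above the green neck.

```bash
python3 -m crank '[{"linear":[0.012,0,-0.007],"dr":[0,0,0],"hand":-1},{"linear":[0.04,0,-0.022],"dr":[0,0,0],"hand":-1},{"linear":[0.075,0,-0.041],"dr":[0,0,0],"hand":-1},{"linear":[0.11,0,-0.06],"dr":[0,0,0],"hand":-1},{"linear":[0.145,0,-0.079],"dr":[0,0,0],"hand":-1},{"linear":[0.18,0,-0.098],"dr":[0,0,0],"hand":-1},{"linear":[0.215,0,-0.117],"dr":[0,0,0],"hand":-1},{"linear":[0.25,0,-0.137],"dr":[0,0,0],"hand":-1},{"linear":[0.28,0,-0.153],"dr":[0,0,0],"hand":-1},{"linear":[0.302,0,-0.165],"dr":[0,0,0],"hand":-1}]'
python3 -m crank '[{"linear":[0.012,0,-0.007],"dr":[0,0,0],"hand":-1},{"linear":[0.024,0,-0.013],"dr":[0,0,0],"hand":-1},{"linear":[0.024,0.02,-0.013],"dr":[0,0,0],"hand":-1},{"linear":[0.024,0.035,-0.013],"dr":[0,0,0],"hand":-1},{"linear":[0.024,0.04,-0.013],"dr":[0,0,0],"hand":-1},{"linear":[0.024,0.04,-0.013],"dr":[0,0,0],"hand":-1},{"linear":[0.024,0.04,-0.013],"dr":[0,0,0],"hand":-1}]'
cat > port.py <<'E'
from rel import *
import sys
def port(name,zt=.1403):
    im,P,R=snap(name);hsv=cv2.cvtColor(im,cv2.COLOR_BGR2HSV)
    m=cv2.inRange(hsv,(45,110,40),(75,255,255))
    e,st=cen(m,(220,120,340,260));print("neck",e,st)
    tips=[d["xy"] for d in bot.place_of("wrist","probe_tip")[:3]]
    W0=[d["xy"] for d in bot.place_of("wrist","port")[:2]];print("tips",tips,"port net",W0)
    for w in W0+[e[0]]:
        W=wp(P,R,w,.128);print("port",W,"delta vs TCP axis (tool)",R.inv().apply(W-P))
    for t in tips:print("tip",R.inv().apply(wp(P,R,t,P[2]-zt)-P))
    return im
if __name__=="__main__":
    im=port(sys.argv[1]);cv2.imwrite(f"pics/{sys.argv[1]}c.png",cv2.resize(im[130:250,210:345],None,fx=5,fy=5,interpolation=3))
E
python3 port.py w8
```

```text
t: 13.45
eef_pos: [0.4584, -0.262, 0.3379]
tool_rot: [-0.526, 0.527, -0.473, 0.472]
contact_force: [1.0, -0.0, -0.8]
gripper_width: 0.241
t: 14.03
eef_pos: [0.4513, -0.2836, 0.2985]
tool_rot: [-0.527, 0.528, -0.471, 0.471]
contact_force: [0.0, -0.2, -1.3]
gripper_width: 0.24
P [ 0.4513 -0.2836  0.2985] axis [-0.0009  0.0001 -1.    ] w 0.24031448830438368 F [ 0.0261 -0.2313 -1.319 ]
neck ((276.98699951171875, 180.18516540527344), (32.45219802856445, 34.195884704589844), 178.09532165527344) [261 163  33  35 485]
tips [[278.4, 187.5], [276.4, 213.4]] port net [[275.5, 184.9]]
port [ 0.4511 -0.2876  0.128 ] delta vs TCP axis (tool) [ 0.004   0.1705 -0.0004]
port [ 0.4522 -0.2823  0.128 ] delta vs TCP axis (tool) [-0.0012  0.1705  0.0012]
tip [-0.0006  0.1403  0.0025]
tip [0.0263 0.1403 0.0005]
```

View pics/w8c.png

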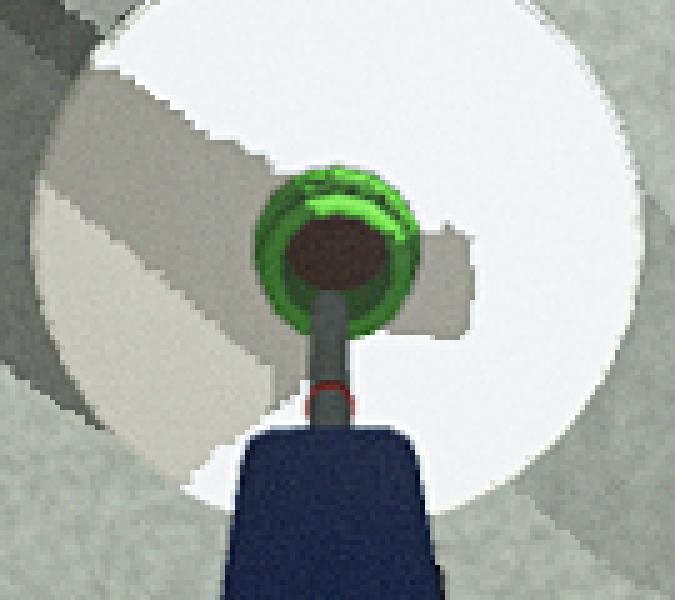

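The rim centre is at about (277.5,182.2) and the tip at (276,188.6). The probe needs about +1.4 mm along tool z and +0.4 mm along tool x. I correct, then lower to just inside the neck and check by numbers.

```bash
python3 -m crank '[{"linear":[0.0004,0,0.0014],"dr":[0,0,0],"hand":-1},{"linear":[0.0004,0.004,0.0014],"dr":[0,0,0],"hand":-1},{"linear":[0.0004,0.01,0.0014],"dr":[0,0,0],"hand":-1},{"linear":[0.0004,0.016,0.0014],"dr":[0,0,0],"hand":-1},{"linear":[0.0004,0.022,0.0014],"dr":[0,0,0],"hand":-1},{"linear":[0.0004,0.026,0.0014],"dr":[0,0,0],"hand":-1},{"linear":[0.0004,0.026,0.0014],"dr":[0,0,0],"hand":-1},{"linear":[0.0004,0.026,0.0014],"dr":[0,0,0],"hand":-1}]'
python3 - <<'E'
from port import *
im=port("w9")
g=cv2.cvtColor(im,cv2.COLOR_BGR2HSV);m=cv2.inRange(g,(45,110,40),(75,255,255))
P,R,_=pose()
for r in range(160,212,3):
  xs=np.nonzero(m[r,240:320])[0]+240
  print(r,(xs.min(),xs.max(),len(xs)) if len(xs) else None)
ang=np.linspace(0,2*np.pi,4,endpoint=False)
for dx,dz in((0,0),):
  C=P.copy();C[2]=.128
  for rad in(.017,.012):
    q=[wproj(C+rad*np.array(v)) for v in((1,0,0),(-1,0,0),(0,1,0),(0,-1,0))];print("pred rim if centred",rad,np.round(q,1).tolist())
E
```

```text
t: 14.85
eef_pos: [0.453, -0.2836, 0.2722]
tool_rot: [-0.527, 0.528, -0.471, 0.471]
contact_force: [-0.7, 0.0, -1.0]
gripper_width: 0.246
P [ 0.453  -0.2836  0.2722] axis [-0.0008  0.0001 -1.    ] w 0.24550295079670648 F [-0.6515  0.0415 -1.0045]
neck ((275.1797180175781, 185.4993133544922), (34.82117462158203, 37.13268280029297), 1.4553579092025757) [258 167  35  37 578]
tips [[276.7, 189.5]] port net [[275.4, 192.0], [277.0, 212.6]]
port [ 0.453  -0.2886  0.128 ] delta vs TCP axis (tool) [ 0.0051  0.1442 -0.0005]
port [ 0.4571 -0.3101  0.128 ] delta vs TCP axis (tool) [0.0268 0.1442 0.0012]
port [ 0.452 -0.282  0.128] delta vs TCP axis (tool) [-0.0016  0.1442 -0.0007]
tip [0.0015 0.1403 0.0008]
160 None
163 None
166 None
169 (np.int64(268), np.int64(283), 16)
172 (np.int64(263), np.int64(287), 18)
175 (np.int64(261), np.int64(290), 27)
178 (np.int64(259), np.int64(291), 25)
181 (np.int64(259), np.int64(292), 17)
184 (np.int64(258), np.int64(292), 14)
187 (np.int64(258), np.int64(292), 12)
190 (np.int64(259), np.int64(291), 12)
193 (np.int64(260), np.int64(290), 12)
196 (np.int64(261), np.int64(289), 16)
199 (np.int64(263), np.int64(287), 15)
202 (np.int64(267), np.int64(283), 9)
205 None
208 None
211 None
pred rim if centred 0.017 [[292.7, 188.8], [258.9, 185.1], [277.8, 170.3], [273.9, 203.1]]
pred rim if centred 0.012 [[287.7, 188.2], [263.9, 185.6], [277.2, 175.2], [274.5, 198.4]]
```

The rim matches the centred prediction to under 1 px. I lower the rest of the way slowly, so the ring reaches rim height at TCP z ≈ 0.1983.

```bash
python3 -m crank '[{"linear":[-0.0005,0,-0.0007],"dr":[0,0,0],"hand":-1},{"linear":[-0.0005,0.006,-0.0007],"dr":[0,0,0],"hand":-1},{"linear":[-0.0005,0.014,-0.0007],"dr":[0,0,0],"hand":-1},{"linear":[-0.0005,0.022,-0.0007],"dr":[0,0,0],"hand":-1},{"linear":[-0.0005,0.03,-0.0007],"dr":[0,0,0],"hand":-1},{"linear":[-0.0005,0.038,-0.0007],"dr":[0,0,0],"hand":-1},{"linear":[-0.0005,0.046,-0.0007],"dr":[0,0,0],"hand":-1},{"linear":[-0.0005,0.054,-0.0007],"dr":[0,0,0],"hand":-1},{"linear":[-0.0005,0.061,-0.0007],"dr":[0,0,0],"hand":-1},{"linear":[-0.0005,0.067,-0.0007],"dr":[0,0,0],"hand":-1}]'
python3 -m crank '[{"linear":[0,0.004,0],"dr":[0,0,0],"hand":-1},{"linear":[0,0.007,0],"dr":[0,0,0],"hand":-1},{"linear":[0,0.007,0],"dr":[0,0,0],"hand":-1},{"linear":[0,0.007,0],"dr":[0,0,0],"hand":-1}]'
python3 - <<'E'
from port import *
P,R,o=pose();im=bot.read_camera("wrist");print(P,R.as_matrix()[:,1],o['contact_force'])
for d in bot.place_of("wrist","probe_mark")[:3]:print("mark",d["xy"],d["score"])
print("exp mark",wproj(P+R.apply([0,.0703,0])))
C=P.copy();C[2]=.128
m=cv2.inRange(cv2.cvtColor(im,cv2.COLOR_BGR2HSV),(45,110,40),(75,255,255))
for r in range(195,240,3):
  xs=np.nonzero(m[r,230:330])[0]+230
  if len(xs):print(r,xs.min(),xs.max())
print([np.round(wproj(C+.017*np.array(v)),1).tolist() for v in((1,0,0),(-1,0,0),(0,1,0),(0,-1,0))])
for c in("scene","top"):
  bot.read_camera(c)
  for n in("probe_mark","port"):print(c,n,[(d["xy"],round(d["score"],2)) for d in bot.place_of(c,n)[:3]],proj(c,C))
cv2.imwrite("pics/w10c.png",cv2.resize(im[130:270,200:350],None,fx=4,fy=4,interpolation=3))
E
```

```text
t: 15.83
eef_pos: [0.4523, -0.2831, 0.2046]
tool_rot: [-0.527, 0.528, -0.471, 0.471]
contact_force: [0.9, -0.3, -0.4]
gripper_width: 0.244
t: 16.17
eef_pos: [0.4526, -0.2833, 0.1987]
tool_rot: [-0.527, 0.527, -0.471, 0.471]
contact_force: [0.4, -0.5, -1.1]
gripper_width: 0.244
[ 0.4526 -0.2833  0.1987] [ 0.0001 -0.0001 -1.    ] [ 0.3698 -0.497  -1.1171]
mark [277.5, 213.3] 0.96
exp mark [275.4504 209.609 ]
195 256 295
198 255 296
201 254 297
204 254 297
207 253 297
210 254 297
213 255 296
216 255 295
219 257 294
[[297.0, 211.8], [253.8, 207.1], [277.9, 188.5], [273.1, 229.6]]
scene probe_mark [([311.5, 211.1], 0.87), ([112.8, 169.9], 0.69), ([402.7, 148.4], 0.64)] [116.1627 171.2906]
scene port [([109.7, 174.0], 0.72), ([112.1, 173.3], 0.67), ([94.5, 149.4], 0.37)] [116.1627 171.2906]
top probe_mark [([123.8, 298.1], 0.73), ([440.7, 262.2], 0.59), ([235.1, 230.5], 0.57)] [438.5522 262.4994]
top port [([438.6, 264.4], 0.85)] [438.5522 262.4994]
```

View pics/w10c.png

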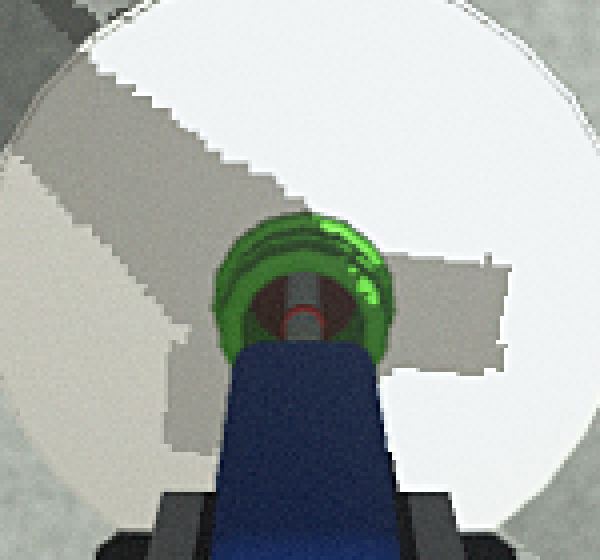

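The last picture shows the ring inside the green rim at about (276,209), with the stem's column at 275.8 against the rim centre at 275.3. By the near inner rim edge, the rows agree to about 1 mm. I settle 0.4 mm lower and hold for more than 2 s.

```bash
python3 -m crank '[{"linear":[0,0.0004,0],"dr":[0,0,0],"hand":-1},{"linear":[0,0.0004,0],"dr":[0,0,0],"hand":-1},{"linear":[0,0.0004,0],"dr":[0,0,0],"hand":-1},{"linear":[0,0.0004,0],"dr":[0,0,0],"hand":-1},{"linear":[0,0.0004,0],"dr":[0,0,0],"hand":-1},{"linear":[0,0.0004,0],"dr":[0,0,0],"hand":-1},{"linear":[0,0.0004,0],"dr":[0,0,0],"hand":-1},{"linear":[0,0.0004,0],"dr":[0,0,0],"hand":-1},{"linear":[0,0.0004,0],"dr":[0,0,0],"hand":-1},{"linear":[0,0.0004,0],"dr":[0,0,0],"hand":-1}]'
for i in 1 2; do :; done
python3 -m crank '[{"linear":[0,0,0],"dr":[0,0,0],"hand":-1},{"linear":[0,0,0],"dr":[0,0,0],"hand":-1},{"linear":[0,0,0],"dr":[0,0,0],"hand":-1},{"linear":[0,0,0],"dr":[0,0,0],"hand":-1},{"linear":[0,0,0],"dr":[0,0,0],"hand":-1},{"linear":[0,0,0],"dr":[0,0,0],"hand":-1},{"linear":[0,0,0],"dr":[0,0,0],"hand":-1},{"linear":[0,0,0],"dr":[0,0,0],"hand":-1},{"linear":[0,0,0],"dr":[0,0,0],"hand":-1},{"linear":[0,0,0],"dr":[0,0,0],"hand":-1}]'
python3 -m crank '[{"linear":[0,0,0],"dr":[0,0,0],"hand":-1},{"linear":[0,0,0],"dr":[0,0,0],"hand":-1},{"linear":[0,0,0],"dr":[0,0,0],"hand":-1},{"linear":[0,0,0],"dr":[0,0,0],"hand":-1},{"linear":[0,0,0],"dr":[0,0,0],"hand":-1},{"linear":[0,0,0],"dr":[0,0,0],"hand":-1},{"linear":[0,0,0],"dr":[0,0,0],"hand":-1},{"linear":[0,0,0],"dr":[0,0,0],"hand":-1},{"linear":[0,0,0],"dr":[0,0,0],"hand":-1},{"linear":[0,0,0],"dr":[0,0,0],"hand":-1}]'
python3 - <<'E'
from h import *
im=bot.read_camera("wrist")
# near inner rim edge: green -> dark beside the stem; ring rows on the stem
for c in(270,271,280,281):print(c,[tuple(map(int,im[r,c])) for r in range(192,204)])
h=im.astype(int);m=(h[...,2]>h[...,1]+50)&(h[...,2]>90);m[:190]=0;m[220:]=0;m[:,:265]=0;m[:,287:]=0
ys,xs=np.nonzero(m);print("ring",xs.min(),xs.max(),ys.min(),ys.max(),xs.mean())
E
```

```text
t: 17.4
eef_pos: [0.4525, -0.2832, 0.1982]
tool_rot: [0.527, -0.527, 0.471, -0.471]
contact_force: [-0.0, -0.3, -0.7]
gripper_width: 0.245
t: 18.23
eef_pos: [0.4525, -0.2832, 0.1982]
tool_rot: [0.528, -0.527, 0.471, -0.471]
contact_force: [0.1, 0.3, -0.5]
gripper_width: 0.241
t: 19.07
eef_pos: [0.4525, -0.2832, 0.1982]
tool_rot: [0.527, -0.527, 0.471, -0.471]
contact_force: [0.6, 0.3, -0.8]
gripper_width: 0.244
270 [(43, 69, 46), (44, 77, 51), (51, 114, 62), (50, 116, 62), (46, 113, 58), (52, 114, 62), (47, 113, 55), (35, 51, 51), (37, 35, 51), (33, 37, 52), (35, 40, 51), (38, 43, 57)]
271 [(46, 71, 50), (47, 91, 53), (49, 115, 61), (51, 115, 62), (53, 121, 67), (49, 110, 58), (42, 95, 49), (48, 58, 63), (46, 48, 59), (43, 51, 57), (51, 55, 60), (47, 48, 55)]
280 [(43, 67, 46), (49, 91, 56), (51, 116, 67), (59, 120, 69), (50, 111, 59), (48, 115, 62), (49, 105, 62), (44, 53, 55), (45, 44, 59), (50, 53, 64), (35, 43, 52), (44, 47, 56)]
281 [(48, 73, 53), (42, 75, 47), (50, 111, 58), (57, 119, 67), (56, 117, 67), (50, 113, 60), (50, 117, 60), (40, 54, 56), (41, 42, 58), (38, 41, 52), (41, 42, 55), (40, 43, 55)]
ring 272 280 207 210 276.0
```

```bash
python3 -c "
from station import bot
print(bot.hand_in())"
```

```text
the job is handed in; nothing more can be done
None
```

The middle-sized probe was checked in the well and is now held in the orange tub's green neck with the red ring at the rim. I handed the job in at about 19 s.

- **Well check:** The stem reached the well floor, where contact came up to about 7 N. It stayed there for about 1.3 s.
- **Lowering into the neck:** No contact with the tub showed in the force readings, which stayed near 1 N.
- **Final hold:** The pose was still for at least 1.7 s of settled readings. About 1.2 s of near-final hold came before that, including a 0.4 mm settle.
- **Ring height:** By the well-floor contact, the ring is within about 0.5 mm of the rim height.
- **Centring:** The wrist camera puts the stem within about 1 mm of the bore's centre.

**Disagreements:**
- The scene and top camera networks gave probe and port points 2 to 8 mm off the wrist view, so I trusted the wrist view and contact.
- My predicted row for the rim and ring in the wrist view was about 3 px off. Both were off by the same amount, so they still agree with each other.

**Unresolved:** The large and small look-alike probes stood on their tips at the start and were lying on the counter by about 2 s. I felt no contact, and I believe they fell on their own. I did not check the cap, jar, spoon and sealed tub afterwards, though my path stayed clear of them.

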